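# Comb guide rods into a grooved tray

## Robot

A 6-joint arm with a two-finger parallel gripper is mounted at the origin on the work surface. World frame = base frame: x ahead of the robot, y to its left, z up, the work surface at z = 0. Lengths are in m, angles in degrees, forces in N, time in s.
With the tool pointing down it reaches from about 0.275 to 0.725 m from the base axis. Payload 5.6 kg.
Tool frame: the origin (TCP) lies between the finger pads; the fingertips stand 17 mm ahead of it and the grasp point (between the pads) lies 2 mm behind it (robot.tip_reach is the distance from the TCP to the fingertips, in m); x points along the fingers, z is the direction in which the jaws open and shut, and the axes are right-handed (so a half turn about x gives the same grasp; the last joint's range is limited). The gripper opens to 85 mm and grips with 20 to 120 N. Pads are 22 mm wide; open, the fingers measure 114 mm over their backs; the gripper's body (76 mm by 85 mm) begins 54 mm behind the grasp point. The pads swing forward as they close: fully open they stand 13 mm farther back than shut.
Start: joints at [-60.47, 14.616, 6.199, 0, -81.583, -16.306], TCP at [0.126, -0.535, 0.248] pointing down, gripper open.
Joint ranges: [-168.99, 168.99], [-69.2, 112.95], [-62.41, 85.93], [-164.36, 98.24], [-168.68, -3.75], [-174.98, 174.98]. Speed limits (degrees/s): [147.25, 147.25, 180, 180, 180, 180].

## Interface

Orientations are given as [roll, pitch, yaw] about the fixed x, y, z axes, in that order (R = Rz(yaw) Ry(pitch) Rx(roll)).
In Python, from station import robot, eoat, viewer, monitor gives the robot as it stands. Calls block until the motion is done:
- robot.move_pose(position, orientation): joint-space move of the TCP to a pose.
- robot.move_straight(position, rot=None, max_speed=0.15): straight line of the TCP; rot=None keeps the orientation; max_speed is the mean speed in m/s.
- robot.set_joints(angles): joint-space move.
- eoat.command_gripper(opening, f_grip=None): finger opening in m; f_grip is the grip in N (None keeps the last); returns when the fingers have stopped.
- robot.pause(seconds).
- robot.ik(position, orientation): joint angles nearest the present ones, or None.
- viewer.grab_frame(name): name is "scene" or "top"; returns a dict with "frame" (384x512x3 uint8, blue, green, red), "depth" (384x512 float32, m along the optical axis (not along the pixel's ray), 0 where there is no reading), "intrinsics" (3x3 intrinsics, pixels), "dist" ([k1, k2, p1, p2, k3] as OpenCV has them; the pictures are not rectified), "R" (3x3) and "t" (3): a world point X has camera coordinates R X + t. Camera axes: x right, y down, z forward; pixel columns grow to the right and rows downward; lengths in m; the calibration is good to about 2 mm. A picture is of the moment at which its call begins.
A pose or a line that the arm cannot do raises robot.Unreachable and nothing moves.
- robot.sign_off(): hands the job in, once; it reports no verdict.
Readings, each from a call of its own:
- monitor.get_clock(): time.
- monitor.get_qpos(): joint angles.
- monitor.get_joint_velocities(): joint speeds.
- monitor.get_joint_efforts(): joint torques, N m.
- monitor.get_ee_pos(): TCP position.
- monitor.get_eef_rot(): TCP orientation.
- monitor.get_contact_force(): force on the tool from outside, world axes, zero at the start.
- monitor.get_torque(): the same for the moment, N m.
- monitor.get_grip_width(): finger opening in m.
Only numpy, scipy, OpenCV 4.12 (cv2) and the standard library are available. Lean on these libraries where they do the work, as an engineer would, in place of code of your own. Each camera call takes 0.05 s, during which the arm holds its last target.

## Task

Four square steel rods lie skewed across the ridges of the grooved tray. Take the rake from its rest and, touching the rods only with the rake, comb them until every rod lies down in its own groove, parallel to the grooves; then hang the rake back upright in its rest and let go. Leave the bracket, the levelling foot and the wrench where they are.

Things in the scene. Friction and masses are not known exactly. Their poses are not given: they have to be found in the camera images.
- tray: Grey anodised tray fixed to the table, left or right of the middle; 212 mm (x) by 196 mm (y). Origin at the centre of its underside, on the table; z up. Four grooves run along its x, middles at y = -51, -17, 17, 51 mm, flat floors 18 mm wide 8 mm above the table, sides at 63 degrees. End walls at x = +-100 to 106 mm rise to 30 mm.
- crest_mid (a point): Middle of the tray's top, on the middle crest. The crests beside the grooves lie along tray x at tray y = -68, -34, 0, 34, 68 mm, 21 mm above the table, the inner ones 3 mm wide; a flat border of that height runs from the outer ones to y = +-98 mm. Same axes as the tray.
- rod0: Loose smooth square steel rod, 12 x 12 mm, 130 mm long, 0.15 kg; origin at its centre, x along it. Starts lying across the crests, axis 27 mm above the table, centre within 2 mm of the groove at tray y = -51 mm and 3 mm of tray mid-length, turned 0.36 to 0.46 rad from the grooves (all four alike). Seated in a groove its axis is 14 to 16.5 mm above the table.
- rod1: Loose smooth square steel rod, 12 x 12 mm, 130 mm long, 0.15 kg; origin at its centre, x along it. Starts lying across the crests, axis 27 mm above the table, centre within 2 mm of the groove at tray y = -17 mm and 3 mm of tray mid-length, turned 0.36 to 0.46 rad from the grooves (all four alike). Seated in a groove its axis is 14 to 16.5 mm above the table.
- rod2: Loose smooth square steel rod, 12 x 12 mm, 130 mm long, 0.15 kg; origin at its centre, x along it. Starts lying across the crests, axis 27 mm above the table, centre within 2 mm of the groove at tray y = 17 mm and 3 mm of tray mid-length, turned 0.36 to 0.46 rad from the grooves (all four alike). Seated in a groove its axis is 14 to 16.5 mm above the table.
- rod3: Loose smooth square steel rod, 12 x 12 mm, 130 mm long, 0.15 kg; origin at its centre, x along it. Starts lying across the crests, axis 27 mm above the table, centre within 2 mm of the groove at tray y = 51 mm and 3 mm of tray mid-length, turned 0.36 to 0.46 rad from the grooves (all four alike). Seated in a groove its axis is 14 to 16.5 mm above the table.
- rake_grip (a point): Grip point of the rake, in its black upright handle: a slab 18 mm thick (rake x), 64 mm wide (rake y), 50 mm high, top 22 mm above this point, foot 28 mm below. z up, y along the row of tines. Under the slab an aluminium crossbar 190 mm long (y), 14 x 14 mm, underside 42 mm below this point. Rake 0.3 kg.
- rake_tips (a point): Tip of the rake's middle tine, 80 mm below rake_grip. Five 7 mm steel tines at y = -68, -34, 0, 34, 68 mm, the pitch of the crests. Tines let down on the crest lines at the rods' mid-length, just above the crests, and moved along the grooves to the rods' ends swing the rods parallel so they drop in; tines that start at the rods' ends turn them crossways.
- rest: Black rest for the rake, fixed to the table, base 90 mm (x) by 210 mm (y); origin at the centre of its underside, axes as the hung rake's. Two posts at y = +-85 mm carry the ends of the crossbar 50 mm above the table, between slanting cheeks that rise to 73 mm and open upward from about 17 to 38 mm wide along x. Hung, rake_grip is 92 mm above this origin.
- bracket: Bystander: loose aluminium angle bracket, 90 x 50 mm, 48 mm high, near the table's far side; origin under its centre.
- foot: Bystander: loose round steel levelling foot, 72 mm in diameter, 50 mm high, with a stud; origin under its centre.
- wrench: Bystander: loose open-ended wrench, 160 mm long, lying on the table.
Not all that is in view belongs to the job. There is more than one size of the part that bears rake_grip; the job needs the middle-sized.

How it is judged (in metres and radians):
On the way, in this order (a step that is already met when the one before it is completed fails the run):
1. the rake is lifted out of its rest in the fingers (z of rake_grip in the frame of rest above 0.125 m and contact force between the fingers and rake above 1 N), for 0.1 s.
2. with the rake still in the fingers, all four rods lie down in the grooves, parallel to them (contact force between the fingers and rake above 1 N and z of rod0 in the frame of tray between 0.012 and 0.019 m and angle between the x axis of each of rod0, rod1, rod2, rod3 and the x axis of tray, either way round below 0.07 rad and y of rod0 in the frame of tray between -0.062 and 0.062 m and z of rod1 in the frame of tray between 0.012 and 0.019 m and y of rod1 in the frame of tray between -0.062 and 0.062 m and z of rod2 in the frame of tray between 0.012 and 0.019 m and y of rod2 in the frame of tray between -0.062 and 0.062 m and z of rod3 in the frame of tray between 0.012 and 0.019 m and y of rod3 in the frame of tray between -0.062 and 0.062 m), for 0.2 s.
At the end, for the whole second after the job is handed in: All four rods lie still in the grooves (axis 12 to 19 mm above the table, within 0.07 rad of the grooves); the rake hangs released and still in its rest, its grip point within 15 mm sideways and 5 mm in height of its hung place, upright and in line within 0.12 rad (z of rod0 in the frame of tray between 0.012 and 0.019 m and angle between the x axis of each of rod0, rod1, rod2, rod3 and the x axis of tray, either way round below 0.07 rad and y of rod0 in the frame of tray between -0.062 and 0.062 m and z of rod1 in the frame of tray between 0.012 and 0.019 m and y of rod1 in the frame of tray between -0.062 and 0.062 m and z of rod2 in the frame of tray between 0.012 and 0.019 m and y of rod2 in the frame of tray between -0.062 and 0.062 m and z of rod3 in the frame of tray between 0.012 and 0.019 m and y of rod3 in the frame of tray between -0.062 and 0.062 m and horizontal distance between rake_grip and rest below 0.015 m and z of rake_grip in the frame of rest between 0.087 and 0.097 m and angle between rake_grip's own z axis and vertical below 0.12 rad and angle between the y axis of rake_grip and the y axis of rest, either way round below 0.12 rad and linear speed of each of rod0, rod1, rod2, rod3, rake below 0.02 m/s); the robot touches nothing.
It fails at once if the gripper or arm touches a rod (contact force between any of the fingers, the arm and rod0 above 0.5 N or contact force between any of the fingers, the arm and rod1 above 0.5 N or contact force between any of the fingers, the arm and rod2 above 0.5 N or contact force between any of the fingers, the arm and rod3 above 0.5 N).
It fails at once if the bracket, foot or wrench is moved more than 20 mm (distance of any of bracket, foot, wrench from where it was at the start of the episode above 0.02 m).
It also fails if it takes over 48 s, if anything falls off the work surface, if the arm or the gripper's body presses on something with over 40 N, if the wrist force passes 120 N, or if a joint passes its speed limit or range.

## Working session

There is one attempt and no reset: what is moved stays moved. The work goes in short steps, each a Python script; the robot and the scene stay as the last script left them, time stands still between calls to the robot, and variables do not carry over. Pictures are saved under pics/ and viewed, and the job is handed in when it is done.

```bash
ls; mkdir -p pics
cat > snap.py <<'E'
import numpy as np,cv2,pickle,sys
from station import robot,eoat,viewer,monitor
def snap(tag):
    o={}
    for n in ("scene","top"):
        f=viewer.grab_frame(n); o[n]=f
        cv2.imwrite(f"pics/{tag}_{n}.png",f["frame"])
    pickle.dump(o,open(f"pics/{tag}.pkl","wb"))
    return o
def cloud(f):
    d=f["depth"];K=np.array(f["intrinsics"]);h,w=d.shape
    u,v=np.meshgrid(np.arange(w),np.arange(h))
    p=cv2.undistortPoints(np.stack([u,v],-1).reshape(-1,1,2).astype(np.float64),K,np.array(f["dist"],float)).reshape(h,w,2)
    c=np.dstack([p[...,0]*d,p[...,1]*d,d])
    X=(c-np.array(f["t"]))@np.array(f["R"])
    X[d==0]=np.nan
    return X
E
python3 - <<'E'
from snap import *
o=snap("a"); print(monitor.get_clock())
for n in o: print(n,o[n]["R"],o[n]["t"],o[n]["intrinsics"])
E
```

```text
pics
0.1
scene [[ 0.56650081  0.82400179  0.00989358]
 [ 0.63140911 -0.4263161  -0.64774772]
 [-0.52952749  0.37319651 -0.76179066]] [-0.31788409 -0.29601884  1.53225058] [[395.61703166   0.         255.29323706]
 [  0.         395.61703166 190.40524056]
 [  0.           0.           1.        ]]
top [[-0.008195   -0.99996473  0.00183912]
 [-0.99579744  0.00799306 -0.09123355]
 [ 0.09121563 -0.00257905 -0.99582783]] [0.01697997 0.54895109 1.22570741] [[391.13531257   0.         250.7138055 ]
 [  0.         391.13531257 194.14642083]
 [  0.           0.           1.        ]]
```

View pics/a_top.png

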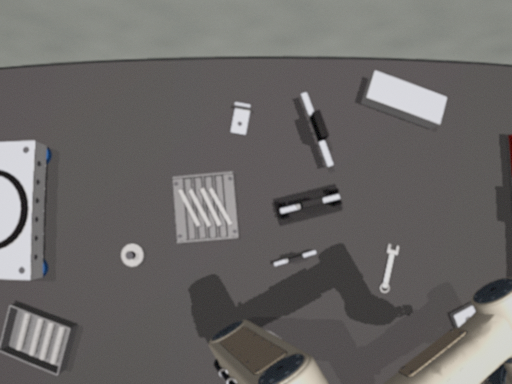

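View pics/a_scene.png

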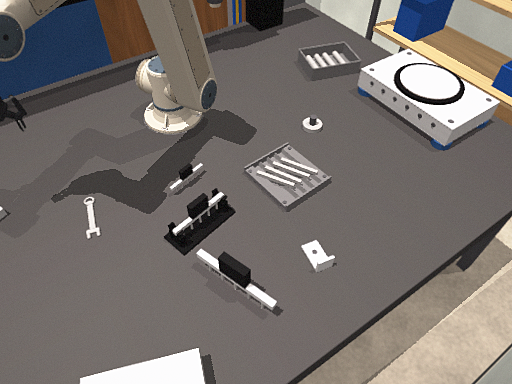

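Three rakes are visible in the top view: a small one at (295,258), one hung in the black rest at (308,204), and a large one at (317,130). The middle-sized rake in the rest fits. I'll check this in an enlarged crop and by measuring its length.

Run:
```python
import pickle; from snap import *
o=pickle.load(open("pics/a.pkl","rb"))
f=o["top"]; c=f["frame"][80:275,165:350]; s=o["scene"]["frame"][150:320,150:335]
cv2.imwrite("pics/crop1.png",cv2.resize(c,(555,585),interpolation=cv2.INTER_CUBIC))
cv2.imwrite("pics/crop2.png",cv2.resize(s,(740,680)[:1]+(600,),interpolation=cv2.INTER_CUBIC))
X=cloud(f); 
for (u,v) in [(207,207),(290,209),(332,198),(308,204),(306,97),(329,163),(278,262),(314,252),(132,255),(240,118),(388,268)]:
    print(u,v,X[v,u].round(4))
# tray top: points z .017-.024
b=np.zeros(X.shape[:2],bool); b[160:250,165:245]=1
for lo,hi in [(.0255,.034),(.016,.0245)]:
    m=b&(X[...,2]>lo)&(X[...,2]<hi); P=X[m][:,:2].astype(np.float32)
    print(lo,len(P),cv2.minAreaRect(P))
b[:]=0;b[180:225,268:348]=1
for lo,hi in [(.004,.03),(.056,.08),(.1,.13)]:
    m=b&(X[...,2]>lo)&(X[...,2]<hi); P=X[m][:,:2].astype(np.float32)
    if len(P)>3: print(lo,len(P),cv2.minAreaRect(P),P.mean(0))
```

```text
207 207 [0.51   0.1543 0.0086]
290 209 [ 0.4983 -0.1082  0.0666]
332 198 [ 0.5314 -0.2405  0.0638]
308 204 [ 0.5103 -0.1575  0.1124]
306 97 [ 0.855  -0.1664  0.0697]
329 163 [ 0.6406 -0.2327  0.0709]
278 262 [ 0.334  -0.0711  0.0386]
314 252 [ 0.3638 -0.1846  0.0396]
132 255 [0.3583 0.3856 0.0537]
240 118 [0.8058 0.046  0.004 ]
388 268 [ 0.3054 -0.4326  0.0094]
0.0255 705 ((0.5090302228927612, 0.16034698486328125), (0.21277573704719543, 0.19433923065662384), 4.600066661834717)
0.016 1421 ((0.5099062323570251, 0.16038154065608978), (0.20722489058971405, 0.19515730440616608), 4.469980716705322)
0.004 1380 ((0.5243781805038452, -0.1732136607170105), (0.25964194536209106, 0.14444972574710846), 89.3627700805664) [ 0.5153842  -0.16937418]
0.056 302 ((0.5144453644752502, -0.17098015546798706), (0.050445862114429474, 0.19250786304473877), 13.338902473449707) [ 0.5137382  -0.16898584]
0.1 140 ((0.5143018960952759, -0.16944372653961182), (0.018167592585086823, 0.06397556513547897), 13.338861465454102) [ 0.51397663 -0.1690108 ]
```

View pics/crop1.png

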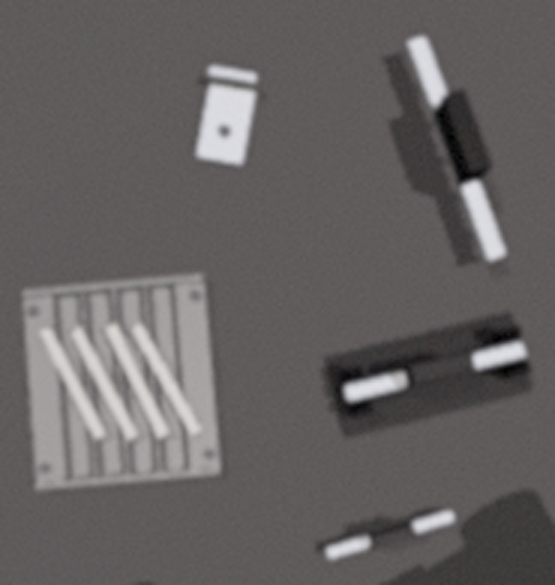

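View pics/crop2.png

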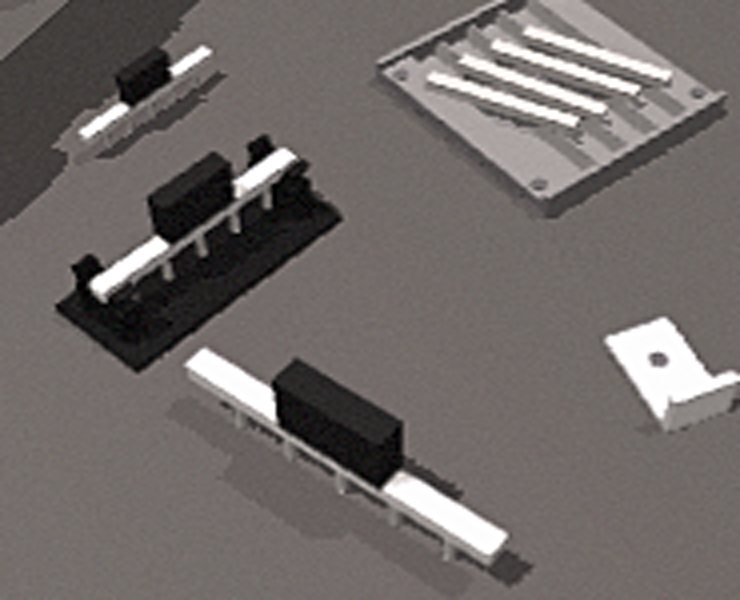

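The rake in the rest has a 64 × 18 mm slab and a crossbar about 192 mm long, so it's the one described. The loose ones are clearly smaller (~120 mm) and larger (~230 mm). Next I'll cross-check with the scene camera, measure the rods, and check IK.

Run:
```python
import pickle; from snap import *
o=pickle.load(open("pics/a.pkl","rb"))
X=cloud(o["scene"]).reshape(-1,3); T=cloud(o["top"]).reshape(-1,3)
for nm,C in (("scene",X),("top",T)):
    def sel(c,r,lo,hi): return C[(np.hypot(C[:,0]-c[0],C[:,1]-c[1])<r)&(C[:,2]>lo)&(C[:,2]<hi)]
    P=sel((.514,-.169),.06,.106,.13); print(nm,"slab",cv2.minAreaRect(P[:,:2].astype(np.float32)),P[:,2].mean())
    P=sel((.514,-.169),.12,.057,.08); print("bar",cv2.minAreaRect(P[:,:2].astype(np.float32)))
    P=sel((.51,.16),.16,.017,.034); print("tray",cv2.minAreaRect(P[:,:2].astype(np.float32)))
    P=sel((.51,.16),.09,.031,.038)
    a=np.radians(4.5);d=P[:,:2]-[.5095,.1604]; q=np.c_[d@[np.cos(a),np.sin(a)],d@[-np.sin(a),np.cos(a)]]
    k=np.round((q[:,1]-.45*q[:,0])/.034-.5)
    for j in range(-2,2):
        s=q[k==j]
        if len(s)>10: print(j,len(s),cv2.minAreaRect(s.astype(np.float32)),s.mean(0))
for y in (13.34,-166.66,): print(y,robot.ik([.514,-.169,.092],[0,90,y]))
for y in (4.5,-175.5): print(y,robot.ik([.51,.16,.104],[0,90,y]))
print(monitor.get_eef_rot())
```

```text
scene slab ((0.5164929032325745, -0.1692773550748825), (0.021077686920762062, 0.06523337215185165), 12.90887451171875) 0.11267294124352692
bar ((0.5167460441589355, -0.16998866200447083), (0.05236491560935974, 0.19125191867351532), 13.793931007385254)
tray ((0.5103607773780823, 0.16123342514038086), (0.2156786471605301, 0.19927848875522614), 4.513612747192383)
-2 98 ((0.0032450854778289795, -0.04842810705304146), (0.12020651251077652, 0.016151249408721924), 24.903060913085938) [ 0.00532381 -0.04728249]
-1 102 ((0.0005958974361419678, -0.01802273839712143), (0.12886174023151398, 0.015466928482055664), 20.548160552978516) [ 0.00047824 -0.01904583]
0 101 ((0.0005852542817592621, 0.0163454357534647), (0.12912587821483612, 0.017439182847738266), 23.772184371948242) [0.0037243  0.01753588]
1 101 ((0.0007163137197494507, 0.048236288130283356), (0.12042415142059326, 0.016303706914186478), 21.889915466308594) [0.00308681 0.04903229]
top slab ((0.5143018960952759, -0.16944372653961182), (0.018167592585086823, 0.06397556513547897), 13.338861465454102) 0.11426766602196738
bar ((0.514465391635894
[... 475 characters left out ...]
62 -0.0189203 ]
0 124 ((-0.0017588995397090912, 0.01706690900027752), (0.12966954708099365, 0.012567324563860893), 23.812631607055664) [-0.00256159  0.01700021]
1 102 ((-2.682209014892578e-06, 0.0496683344244957), (0.12326528877019882, 0.012893806211650372), 22.350378036499023) [-0.00354192  0.04851716]
13.34 [  -1.62015255   19.35936048  -10.96447138    0.          -59.67616815
 -165.03984745]
-166.66 [ -1.62015255  19.35936048 -10.96447138   0.         -59.67616815
  14.96015255]
4.5 [ 34.20787882  18.02670427 -10.96159104   0.         -61.01170469
 150.29212118]
-175.5 [ 34.20787882  18.02670427 -10.96159104   0.         -61.01170469
 -29.70787882]
[  2.78621134  89.90228267 106.00437792]
```

Run:
```python
from snap import *
R=[0,90,-166.65]
robot.move_pose([.5148,-.1694,.19],R)
robot.move_straight([.5148,-.1694,.092],max_speed=.12)
print(monitor.get_contact_force().round(2) if hasattr(monitor.get_contact_force(),'round') else monitor.get_contact_force())
eoat.command_gripper(.010,80)
print(monitor.get_grip_width(),monitor.get_contact_force(),monitor.get_torque(),monitor.get_ee_pos(),monitor.get_clock())
snap("b")
```

```text
[ 0.9  -0.42  0.2 ]
0.01711407202486934 [1.13579731 0.84715876 0.80780342] [ 0.25437466 -0.09263077 -0.00575992] [ 0.51513222 -0.16939747  0.09230265] 3.6333
```

View pics/b_scene.png

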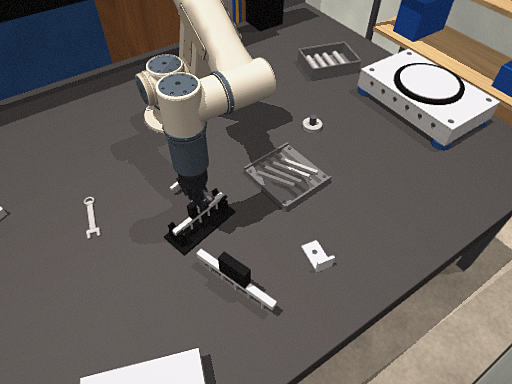

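The grip holds on the slab: the width reads 17.1 mm and the forces are low. Now I'll lift, carry the rake over the tray, and look before letting the tines down.

Run:
```python
from snap import *
robot.move_straight([.5148,-.1694,.20],max_speed=.12)
robot.pause(.15)
print(monitor.get_contact_force(),monitor.get_grip_width())
robot.move_pose([.5097,.1606,.20],[0,90,-175.45])
robot.move_straight([.5097,.1606,.128],max_speed=.12)
robot.pause(.2)
print(monitor.get_ee_pos(),monitor.get_eef_rot(),monitor.get_contact_force(),monitor.get_clock())
o=snap("c")
c=np.vstack([cv2.resize(o["scene"]["frame"][120:225,210:350],(560,420),interpolation=cv2.INTER_CUBIC)])
cv2.imwrite("pics/c_crop.png",c)
C=cloud(o["scene"]).reshape(-1,3)
P=C[(np.hypot(C[:,0]-.51,C[:,1]-.16)<.12)&(C[:,2]>.07)&(C[:,2]<.11)];
a=np.radians(4.5);print(len(P),cv2.minAreaRect(P[:,:2].astype(np.float32)))
```

```text
[-0.05924725  0.24731184 -3.4171628 ] 0.01696595340372297
[0.51020138 0.16081873 0.12890082] [-155.94774315   89.89721288   28.60516256] [-0.22183054  0.82016557 -3.64110356] 7.1333
291 ((0.5121357440948486, 0.1609586477279663), (0.01961790770292282, 0.19077332317829132), 4.297008991241455)
```

View pics/c_crop.png

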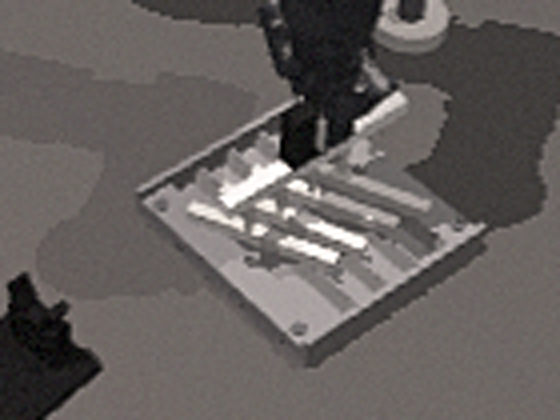

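View pics/c_top.png

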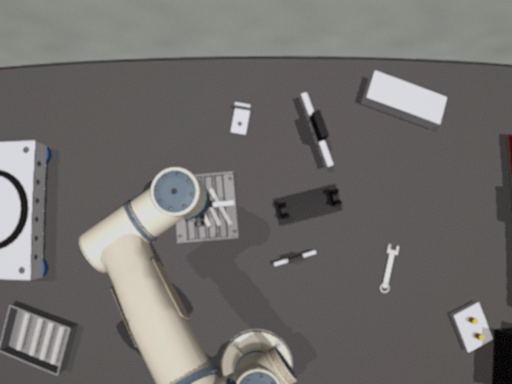

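The scene view shows the crossbar square over the tray, with the tines above the crests at mid-length. Relative to the tray, the rake is within 0.5 mm in y. Lowering in steps, watching the force.

Run:
```python
from snap import *
for z in (.113,.1035):
    robot.move_straight([.5097,.1606,z],max_speed=.06); robot.pause(.2)
    print(monitor.get_ee_pos(),monitor.get_contact_force(),monitor.get_torque())
print(monitor.get_clock())
```

```text
[0.50987595 0.16068774 0.11322082] [-0.71671476 -0.56602839 -3.01947032] [-0.01957966 -0.03133651 -0.0227021 ]
[0.50985187 0.16065194 0.1036471 ] [ 1.07119641 -0.57913587 -3.4304898 ] [0.02314341 0.05158969 0.05794527]
8.3417
```

Run:
```python
from snap import *
a=np.radians(4.5);ex=np.array([np.cos(a),np.sin(a),0]);c=np.array([.5097,.1606,.1035])
for d in (.02,.04,.06,.072):
    robot.move_straight(list(c+d*ex),max_speed=.05)
    print(d,monitor.get_ee_pos().round(4),monitor.get_contact_force().round(2),monitor.get_torque().round(2))
print(monitor.get_clock())
o=snap("d")
cv2.imwrite("pics/d_crop.png",cv2.resize(o["scene"]["frame"][120:225,210:350],(560,420),interpolation=cv2.INTER_CUBIC))
```

```text
0.02 [0.5298 0.1621 0.1032] [ 3.1  -2.71 -3.46] [ 0.34 -0.92  0.08]
0.04 [0.5497 0.1636 0.1033] [ 1.77  3.   -4.2 ] [-0.28 -0.36 -0.13]
0.06 [0.5696 0.1652 0.1033] [ 0.48 -0.32 -3.59] [-0.12 -0.01 -0.03]
0.072 [0.5817 0.1662 0.1033] [ 0.31  0.71 -2.99] [-0.04  0.03 -0.  ]
10.3833
```

View pics/d_crop.png

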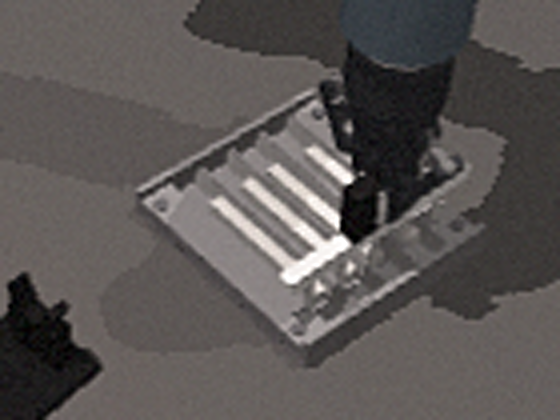

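All four rods look parallel and sunk into the grooves. I'll lift the rake clear, hold it above the rest, and measure the rods while it's still in the fingers.

Run:
```python
from snap import *
a=np.radians(4.5);ex=np.array([np.cos(a),np.sin(a),0]);c=np.array([.5097,.1606,.1035])
p=c+.072*ex; p[2]=.20
robot.move_straight(list(p),max_speed=.15)
robot.move_pose([.5151,-.1694,.20],[0,90,-166.65]); robot.pause(.3)
print(monitor.get_ee_pos(),monitor.get_grip_width(),monitor.get_clock())
o=snap("e")
cv2.imwrite("pics/e_crop.png",np.hstack([cv2.resize(o["scene"]["frame"][135:215,230:340],(400,290),interpolation=cv2.INTER_CUBIC),cv2.resize(o["top"]["frame"][165:250,165:245],(300,290),interpolation=cv2.INTER_CUBIC)]))
for n in o:
  C=cloud(o[n]).reshape(-1,3); d=C[:,:2]-[.5095,.1606]; q=np.c_[d@[np.cos(a),np.sin(a)],d@[-np.sin(a),np.cos(a)]]
  for y in (-.051,-.017,.017,.051):
    for lab,xs in (("rod",(abs(q[:,0])<.09)),):
      m=xs&(abs(q[:,1]-y)<.011)&(C[:,2]>.017)&(C[:,2]<.03); s=q[m]
      print(n,y,m.sum(),np.median(C[m,2]).round(4),C[m,2].max().round(4),s[:,0].min().round(3),s[:,0].max().round(3),"slope",np.polyfit(s[:,0],s[:,1],1).round(4))
# hung-in-hand rake yaw
C=cloud(o["scene"]).reshape(-1,3);P=C[(np.hypot(C[:,0]-.515,C[:,1]+.169)<.12)&(C[:,2]>.14)&(C[:,2]<.178)]
print(len(P),cv2.minAreaRect(P[:,:2].astype(np.float32)))
```

```text
[ 0.51540262 -0.16877851  0.19992032] 0.01699933864333731 12.8667
scene -0.051 124 0.0198 0.0242 -0.062 0.07 slope [ 0.0121 -0.0478]
scene -0.017 128 0.0198 0.0245 -0.076 0.07 slope [-0.0085 -0.014 ]
scene 0.017 114 0.0198 0.0259 -0.088 0.078 slope [0.0052 0.0145]
scene 0.051 109 0.0198 0.0231 -0.058 0.071 slope [0.0092 0.054 ]
top -0.051 145 0.0204 0.0276 -0.062 0.076 slope [-0.0044 -0.0475]
top -0.017 139 0.0204 0.0276 -0.063 0.064 slope [ 0.0034 -0.0134]
top 0.017 143 0.0203 0.0264 -0.063 0.066 slope [0.0061 0.0146]
top 0.051 150 0.0202 0.0279 -0.062 0.07 slope [-0.0073  0.0551]
400 ((0.5175405144691467, -0.16690665483474731), (0.019313804805278778, 0.1908797025680542), 12.399938583374023)
```

View pics/e_crop.png

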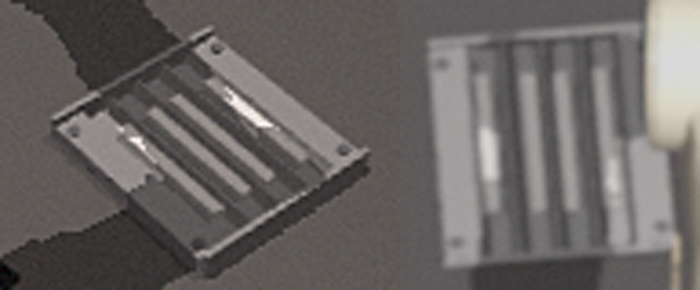

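View pics/e_scene.png

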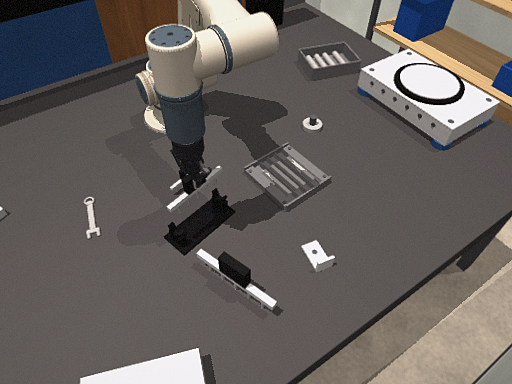

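Each rod's top is at 20 mm, so its axis is at about 14 mm, and the slopes are at most 0.012 rad: all four are seated. Now I'll hang the rake back.

Run:
```python
from snap import *
print(monitor.get_ee_pos())
for z in (.13,.105,.094):
    robot.move_straight([.5150,-.1694,z],rot=[0,90,-166.65],max_speed=.08); robot.pause(.15)
    print(monitor.get_ee_pos().round(4),monitor.get_contact_force().round(2),monitor.get_torque().round(2))
z=.094
while z>.0905 and monitor.get_contact_force()[2]<-0.8:
    z-=.0007; robot.move_straight([.5150,-.1694,z],max_speed=.03); robot.pause(.1)
    print(z,monitor.get_ee_pos().round(4),monitor.get_contact_force().round(2))
print(monitor.get_clock())
```

```text
[ 0.51525659 -0.16904059  0.19996827]
[ 0.5154 -0.1695  0.1306] [ 0.38 -0.04 -3.21] [-0.01 -0.06  0.01]
[ 0.515  -0.1696  0.1053] [-0.15 -1.61 -4.78] [-1.02  0.04  0.03]
[ 0.515  -0.1695  0.0942] [ 0.37 -2.36 -5.51] [-1.24 -0.3  -0.  ]
0.0933 [ 0.5152 -0.1696  0.0937] [ 0.1  -3.07 -1.32]
0.09259999999999999 [ 0.5152 -0.1694  0.093 ] [-0.4   0.09  2.6 ]
15.8833
```

Run:
```python
from snap import *
eoat.command_gripper(.030); robot.pause(.2)
print(monitor.get_contact_force().round(2),monitor.get_grip_width())
eoat.command_gripper(.06)
robot.move_straight([.5150,-.1694,.20],max_speed=.12)
robot.move_pose([.36,-.30,.30],[0,90,-166.65]); robot.pause(.3)
print(monitor.get_clock())
o=snap("g")
for n in o:
    C=cloud(o[n]).reshape(-1,3)
    def sel(c,r,lo,hi): return C[(np.hypot(C[:,0]-c[0],C[:,1]-c[1])<r)&(C[:,2]>lo)&(C[:,2]<hi)]
    P=sel((.514,-.169),.06,.106,.13); print(n,"slab",cv2.minAreaRect(P[:,:2].astype(np.float32)),P[:,2].mean())
    P=sel((.514,-.169),.12,.057,.08); print("bar",cv2.minAreaRect(P[:,:2].astype(np.float32)))
cv2.imwrite("pics/g_crop.png",cv2.resize(o["scene"]["frame"][130:260,150:340],(760,520),interpolation=cv2.INTER_CUBIC))
```

```text
[-0.08  0.11  0.23] 0.030027928680133757
19.0083
scene slab ((0.5156869292259216, -0.16825732588768005), (0.023602159693837166, 0.06562302261590958), 14.569377899169922) 0.11289186735261113
bar ((0.5155507922172546, -0.16915039718151093), (0.05182606354355812, 0.19363003969192505), 13.490681648254395)
top slab ((0.5144280791282654, -0.16887648403644562), (0.01748093217611313, 0.06494694948196411), 13.470264434814453) 0.11444231268922045
bar ((0.5142903327941895, -0.17030060291290283), (0.050427548587322235, 0.19415050745010376), 13.330632209777832)
```

View pics/g_crop.png

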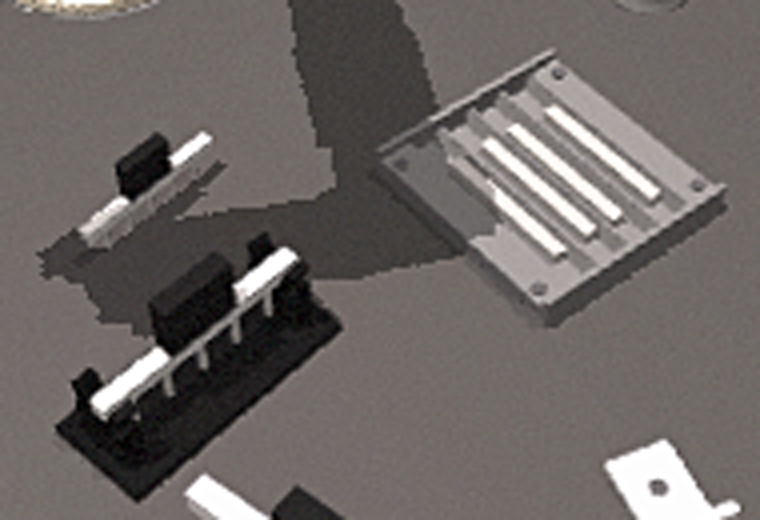

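View pics/g_top.png

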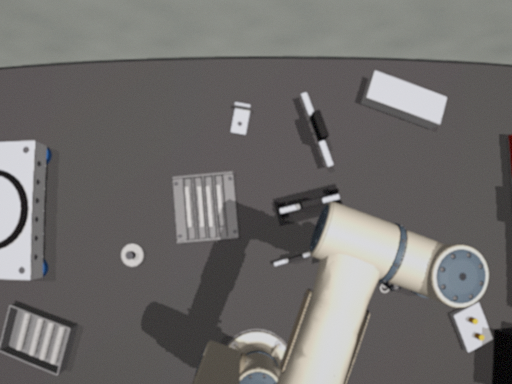

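The rake hangs level in its rest in the same pose as at the start. The four rods lie in their grooves (top view (186–220, 210)), and the bracket and foot haven't moved. Handing in.

```bash
python3 -c "
from snap import *
print(monitor.get_contact_force()); robot.sign_off()"
```

```text
[-0.78919512  0.48450651 -0.09000501]
the job is handed in; nothing more can be done
```

I took the middle-sized rake from its rest and combed the rods once, from mid-length to their +x ends with the tips about 2 mm above the crests. I then hung the rake back, let go, and handed in at about 19 s of the 48 s allowed; sign-off gives no verdict.

**Rods:** after the comb, with the rake still gripped, both cameras showed all four rods seated. Their tops were at about 20 mm, so the axes are at about 14 mm, and they were within about 0.012 rad of the grooves. I didn't measure them again at the end, but the last pictures still show them in the grooves.

**Rake:** after release it hangs within about 1 mm of where it started in the top camera. The top camera puts its angle within 0.2° of the start. The scene camera's short slab fit differed by 1.7°, but its fit on the longer crossbar was only 0.3° off.

**Other checks:** the arm is parked clear. The bracket and foot look unmoved in the last top view. In that view the arm hides most of the wrench, so I couldn't check it there. It was in its original place in an earlier scene picture, before the rake was hung back. The arm then retreated to 0.30 m height.

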